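# Seat the keyed brake disc on a chain hoist

### The arm

A 6-joint arm with a two-finger parallel gripper is mounted at the origin on the work surface. World frame = base frame: x ahead of the robot, y to its left, z up, the work surface at z = 0. Lengths are in mm, angles in rad, forces in N, time in s.
With the tool pointing down it reaches from about 400 to 925 mm from the base axis. Payload 12.5 kg.
Tool frame: the origin (TCP) lies midway between the tips of the shut fingers; the grasp point (between the pads) lies 19 mm behind it (env.tcp_to_grasp is the distance from the TCP to the grasp point, in mm); z points along the fingers, y is the line along which they close (so a half turn about z gives the same grasp; the last joint's range is limited). The gripper opens to 95 mm and grips with 3 to 60 N. Pads are 20 mm wide; open, the fingers measure 119 mm over their backs; the gripper's body (75 mm by 180 mm) begins 59 mm behind the grasp point.
Start: joints at [-1.403, 0.491, 1.559, -0, 1.092, -0.106], TCP at [169.017, -601.731, 214.661] pointing down, gripper open.
Joint ranges: [-3.1, 3.1], [-0.84, 2.19], [0.05, 2.79], [-1.13, 4.28], [0.06, 2.93], [-2.69, 2.69]. Speed limits (rad/s): [2.22, 2.22, 2.79, 3.14, 3.14, 3.14].

### API

Orientations are given as [roll, pitch, yaw] about the fixed x, y, z axes, in that order (R = Rz(yaw) Ry(pitch) Rx(roll)).
In Python, from cell import env gives the robot as it stands. The module is installed in compiled form; this text tells all that it offers.
- The arm moves only by the tool step_arm, never from a script. Its argument "plan" is a list that holds one entry, the list of rows, each a list of 5 numbers: the shift along the tool's x, y, z in mm, then the turn about the tool's z in degrees, then the opening, from -1 (shut) to 1 (fully open). A call has 1 to 8 rows; each row is the pose to reach, as a shift and turn from the pose commanded when the call began, along the tool's axes at that moment; what a row does not reach only later rows make up. A row lasts 1/12 s, in which the tool goes at most 41.7 mm and 7.16 degrees, less where a joint would pass 70% of its speed; a pose out of reach is approached as far as the arm can. A call with a gripper value outside its range is refused whole. The fingers move at their own pace and stop on an object; the grip force is fixed at half the most. Time passes only in rows, so rows that repeat a pose let the fingers close. It gives the time, the measured TCP pose, the force, the opening and the grip force at its end, in the units of the state.
- env.state(): the state, without advancing time (a new reading comes with each control period).
- env.read_camera(name): name is "scene" or "top" or "wrist"; returns the picture (480x640x3 uint8, blue, green, red); there is no depth.
- env.get_calibration(name): a dict with "K" (3x3 intrinsics, pixels), "extrinsics" (4x4, takes a point from world to camera coordinates). Camera axes: x right, y up, looking along -z (the intrinsics and any distortion apply to the point x, -y, -z); pixel columns grow to the right and rows downward; lengths in mm; the calibration is good to about 2 mm. A picture is of the moment at which its call begins: read the wrist's pose just before it. get_calibration takes no time and is no camera call; for the wrist camera it gives the pose at the moment of the call.
- env.job_done(): hands the job in; it is judged then, once.
The state is a dict: "t": time; "joints": joint angles; "qvel": joint speeds; "tau": joint torques, N m; "eef_pos": TCP position; "tcp_rot": TCP orientation; "ft_force": force on the tool from outside, world axes, zero at the start; "moment": the same for the moment, N m; "opening": opening from 0.0 (shut) to 1.0 (fully open); "grip_force": force on a finger pad.
Only numpy, scipy, OpenCV 4.12 (cv2) and the standard library are available. Lean on these libraries where they do the work, as an engineer would, in place of code of your own. Each camera call takes 0.05 s, during which the arm holds its last target. There are 200 camera calls.

### The job

The dark brake disc on the yellow hoist stands proud on its shaft because its notch is not over the red locating pin. With a fingertip, push the orange post on the disc round until the notch is over the red pin, then press down on the disc's face until it is fully home on the hoist, and leave it there, clear of everything. Push and press only: do not pinch or lift the disc or its post, and leave the other things on the bench where they are.

Things in the scene. Friction and masses are not known exactly. Their poses are not given: they have to be found in the camera images.
- face_centre (a point): Centre of the flat machined face of the hoist (fixed yellow case 192 mm across, lying on its back), where the shaft leaves it, 64 mm above the bench. A 24 mm shaft stands up from here to 100 mm above the bench; it is also the upright axis about which the disc turns. x points to the hoist's hook, which reaches 200 mm out from the axis at a height of up to 37 mm; z is up
- seat (a joint): How far the disc has been pressed down its shaft (m). 0: standing proud, underside 10 mm above the face and 1 mm above the pin's tip, free to turn. 0.010: fully home on the face. Snug fit: it stays at any height where it is left, and moves down under about 5 to 8 N if the notch is over the pin; otherwise the pin stops it after 1 to 3 mm. Negative values: lifted
- disc (a joint): Angle of the disc about its shaft (rad), counter-clockwise positive seen from above; at 0 the notch points along the hoist's x axis. It turns both ways (to 2.4 rad) with light friction: about 2.5 N pushed at the post. It stays where it is left
- disc_middle (a point): Middle of the disc's underside, on the shaft's axis. The disc is dark steel, 140 mm across and 10 mm thick: its top is 84 mm above the bench at the start, 74 mm when home. It has one notch in its rim; a white stripe points at it. A thin steel sleeve, 44 mm across, stands 2.5 mm above its top around the shaft; the rest of its face is flat
- notch (a point): Open middle of the notch, on the disc's rim, 70 mm from the shaft's axis, level with the disc's underside. The notch is 19 mm wide and 10 mm deep; it clears the pin by 2.5 mm each side, and the pin's round tip guides it in from up to about 4 mm off
- post: Upright orange post, 16 mm thick, fixed on the disc opposite the notch; its axis is 48 mm from the shaft's axis. It rises 28 mm above the disc's top. This point is on its axis, level with the disc's underside. To be pushed from the side; a squeeze or shove of more than 30 N fails
- pin_tip (a point): Top of the red locating pin, 14 mm thick with a round top, fixed upright in the face 70 mm from the shaft's axis, in a 23 mm red-painted spot; it rises 9 mm from the face, and half of it shows beyond the disc's rim. It stands about 0.85 rad to the left or to the right of the hoist's x axis. In the other of these places is a flat brass plug, which is not used
- bearing: bystander: steel bearing ring lying flat, 52 mm across, 15 mm high; origin under its centre
- bolt: bystander: steel bolt standing on its 24 mm head, 64 mm high; origin under its centre
- shackle: bystander: yellow bow shackle lying flat, about 65 by 64 mm, 14 mm high; origin on the bench near its middle
- spanner: bystander: spanner lying flat, 200 mm long; x along it
- grease_can: bystander: can, 72 mm across, 110 mm high; origin under its centre
- sheave: bystander: green grooved wheel lying flat, 90 mm across, 40 mm high; origin under its centre
- carton: bystander: small cardboard box, 100 by 70 by 60 mm high; origin under its centre

How it is judged:
By the outcome, as a careful person would: the job done as asked, in the order asked, and still so for the second after the job is handed in, with the robot touching nothing.
It also fails if it takes over 64 s, if anything falls off the work surface, if the arm or the gripper's body presses on something with over 40 N, if the wrist force passes 120 N, or if a joint passes its speed limit or range.

## Working session

There is one attempt and no reset: what is moved stays moved. The work goes in short steps, Python scripts to look and compute and a tool call to move; the robot and the scene stay as the last step left them, time stands still between calls to the robot, and variables do not carry over. Pictures are saved under pics/ and viewed, at most 10 in all, crops included, and the job is handed in when it is done.

Besides the shell and the picture viewer there is one more tool, called by a JSON object that holds its "op" and its "data", one argument or row to a line. step_arm: Moves the arm, as the interface text tells. Its arguments: {"type":"object","properties":{"plan":{"type":"array"}},"required":["plan"]}

```bash
mkdir -p pics
python3 - <<'E'
from cell import env
import cv2
for n in("top","scene"):
    cv2.imwrite(f"pics/{n}0.png",env.read_camera(n)); c=env.get_calibration(n); print(n,c["K"],c["extrinsics"].round(3))
s=env.state(); print(s)
E
```

```text
top [[548.91621036   0.         326.22709693]
 [  0.         548.91621036 234.62164446]
 [  0.           0.           1.        ]] [[ 2.300000e-02 -1.000000e+00  6.000000e-03 -1.178900e+01]
 [ 9.890000e-01  2.400000e-02  1.460000e-01 -5.808460e+02]
 [-1.460000e-01  3.000000e-03  9.890000e-01 -1.479084e+03]
 [ 0.000000e+00  0.000000e+00  0.000000e+00  1.000000e+00]]
scene [[621.97915127   0.         320.36677489]
 [  0.         621.97915127 234.99304841]
 [  0.           0.           1.        ]] [[ 2.980000e-01  9.550000e-01  3.000000e-03 -1.692450e+02]
 [-6.220000e-01  1.920000e-01  7.590000e-01  3.204870e+02]
 [ 7.240000e-01 -2.280000e-01  6.510000e-01 -1.871881e+03]
 [ 0.000000e+00  0.000000e+00  0.000000e+00  1.000000e+00]]
{'t': 0.1, 'joints': array([-1.40258591e+00,  4.91546620e-01,  1.55938833e+00, -2.94794202e-06,
        1.09166500e+00, -1.05590916e-01]), 'qvel': array([-4.88713133e-04, -2.17242776e-03, -8.19479428e-05, -1.31602835e-03,
       -6.19495103e-04, -2.23383325e-04]), 'tau': array([ 1.89155435e-03, -6.13623548e+01, -2.58604270e+01,  6.93514547e-02,
        4.70529101e-02, -4.37153221e-05]), 'eef_pos': array([ 168.98792203, -601.50852574,  214.09082292]), 'tcp_rot': array([-3.14059069e+00, -1.03563540e-04,  2.73802640e-01]), 'ft_force': array([-0.2676504 , -0.34689063,  0.1936553 ]), 'moment': array([-0.00731732,  0.00906584, -0.00210668]), 'grip_force': 0.0, 'opening': 0.9946432803515116}
```

View pics/top0.png

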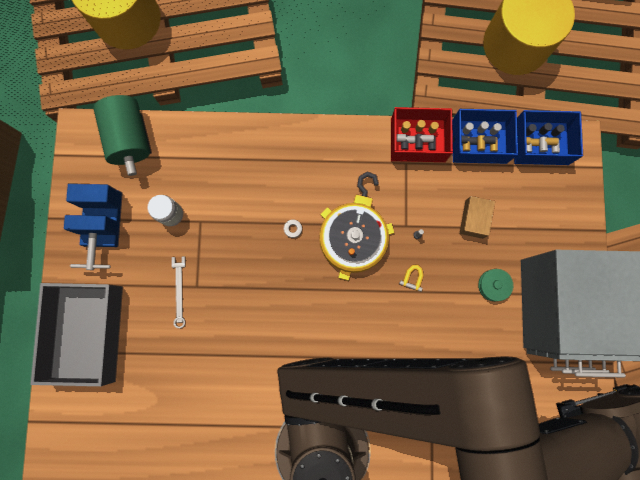

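View pics/scene0.png

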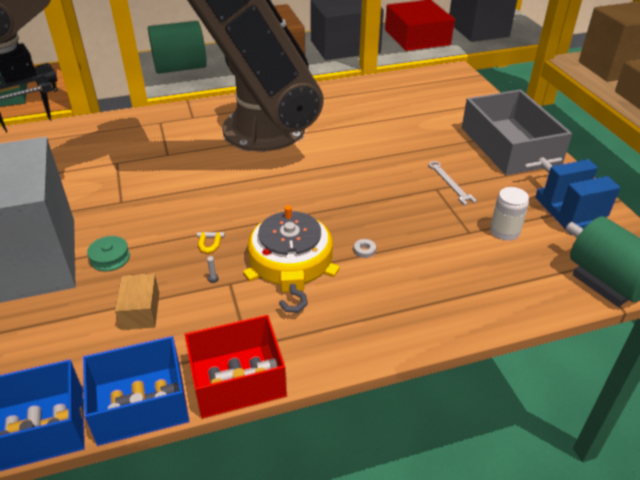

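The hoist is at about (355,237) in the top view and (290,245) in the scene view, with its hook pointing away from the robot. Next I'll enlarge both views and measure.

```bash
cat > h.py <<'E'
from cell import env
import cv2,numpy as np
def proj(c,P):
    p=c["extrinsics"]@np.r_[P,1]; u=c["K"]@np.array([p[0],-p[1],-p[2]]); return u[:2]/u[2]
def ray(c,uv,z):
    E=c["extrinsics"];R=E[:3,:3];o=-R.T@E[:3,3]
    d=np.linalg.solve(c["K"],np.r_[uv,1.]);d=R.T@np.array([d[0],-d[1],-d[2]])
    return o+d*(z-o[2])/d[2]
def blobs(im,lo,hi,roi,mn=3):
    hsv=cv2.cvtColor(im,cv2.COLOR_BGR2HSV); x0,y0,x1,y1=roi
    m=cv2.inRange(hsv[y0:y1,x0:x1],np.array(lo),np.array(hi))
    n,_,st,ce=cv2.connectedComponentsWithStats(m)
    return [(st[i,4],ce[i]+[x0,y0],st[i,:4]) for i in range(1,n) if st[i,4]>=mn]
E
python3 - <<'E'
from h import *
t=cv2.imread("pics/top0.png");s=cv2.imread("pics/scene0.png")
a=cv2.resize(t[170:290,310:410],None,fx=4,fy=4,interpolation=cv2.INTER_CUBIC)
b=cv2.resize(s[200:320,240:340],None,fx=4,fy=4,interpolation=cv2.INTER_CUBIC)
cv2.imwrite("pics/c0.png",np.hstack([a,b]))
c=env.get_calibration("top")
for nm,lo,hi,z in(("white",(0,0,190),(180,60,255),64),("red",(0,180,90),(4,255,255),73),("or",(5,180,90),(15,255,255),112),("yel",(20,150,120),(32,255,255),50)):
    for A,ce,bb in blobs(t,lo,hi,(310,170,410,290)): print(nm,A,ce.round(1),bb,ray(c,ce,z).round(1))
E
```

```text
white 664 [350.7 235.3] [14 36 61 61] [577.6 -65.   64. ]
white 10 [358.2 218. ] [47 45  3  7] [626.  -84.9  64. ]
white 154 [354.4 234.1] [37 57 16 16] [581.1 -75.3  64. ]
white 5 [402.2 282.4] [ 91 112   3   2] [ 452.3 -206.3   64. ]
white 6 [407.8 284.3] [ 96 114   4   2] [ 447.5 -221.5   64. ]
red 9 [378.8 223.3] [67 52  4  4] [ 611.  -140.6   73. ]
or 23 [351.4 251.5] [39 79  6  6] [527.3 -65.3 112. ]
yel 851 [354.  229.4] [10 25 74 76] [596.2 -74.7  50. ]
yel 60 [406.5 276.5] [94 98  6 18] [ 469.6 -220.    50. ]
yel 80 [343.7 275.1] [ 28 100  12  10] [469.4 -48.4  50. ]
```

View pics/c0.png

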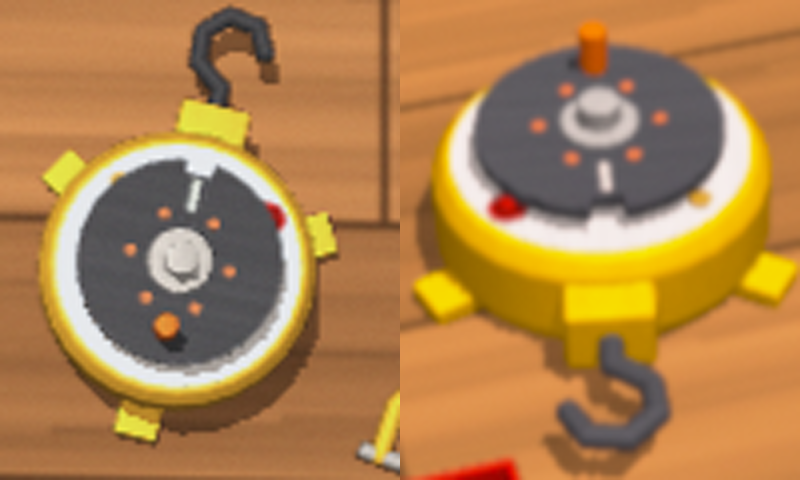

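The crop shows the notch at about (200,165) near the hook direction. The red pin at (277,217) is clockwise of it, the brass plug at (118,178), and the post at (167,325). I'll bring the wrist camera over for a closer measurement.

Run:
```python
from h import *
from scipy.spatial.transform import Rotation as Ro
s=env.state();c=env.get_calibration("wrist");E=c["extrinsics"];R=E[:3,:3]
T=Ro.from_euler("xyz",s["tcp_rot"]).as_matrix()
o=-R.T@E[:3,3]
print("cam in tool",T.T@(o-s["eef_pos"]),"look",T.T@(-R[2]),"right",T.T@R[0],c["K"])
print(T.round(3))
ct=env.get_calibration("top")
print("shaft top",ray(ct,(355.5,233.7),100), "face c",ray(ct,(354.5,237),64))
print(T.T@(np.array([500,-80,300])-s["eef_pos"]))
```

```text
cam in tool [  81.06666927   -0.67010386 -170.91967099] look [-0.28660804 -0.0010701   0.95804733] right [-2.30964510e-03  9.99997242e-01  4.26008737e-04] [[359.33648777   0.         324.74327673]
 [  0.         359.33648777 235.66669492]
 [  0.           0.           1.        ]]
[[ 0.963  0.27  -0.   ]
 [ 0.27  -0.963  0.001]
 [ 0.    -0.001 -1.   ]]
shaft top [576.84494708 -76.07061501 100.        ] face c [573.08208958 -75.52794304  64.        ]
[ 459.70362664 -412.66416865  -85.44813901]
```

Run:
```python
from h import *
ct=env.get_calibration("top");cs=env.get_calibration("scene")
for z in (0,100,200,300,400):
    print(z,[(ray(ct,p,z)[:2].round(),proj(cs,ray(ct,p,z)).round()) for p in((521,258),(530,341),(527,362))])
```

```text
0 [(array([ 533., -553.]), array([ 74., 289.])), (array([ 302., -571.]), array([ 65., 226.])), (array([ 245., -561.]), array([ 70., 211.]))]
100 [(array([ 522., -517.]), array([ 80., 248.])), (array([ 306., -534.]), array([ 71., 191.])), (array([ 252., -524.]), array([ 75., 178.]))]
200 [(array([ 511., -481.]), array([ 86., 204.])), (array([ 309., -497.]), array([ 77., 153.])), (array([ 260., -488.]), array([ 80., 141.]))]
300 [(array([ 500., -444.]), array([ 93., 157.])), (array([ 313., -459.]), array([ 83., 112.])), (array([ 267., -451.]), array([ 86., 102.]))]
400 [(array([ 488., -408.]), array([100., 106.])), (array([ 317., -422.]), array([90., 68.])), (array([ 274., -414.]), array([93., 59.]))]
```

Run:
```python
from h import *
s=cv2.imread("pics/scene0.png");t=cv2.imread("pics/top0.png")
a=cv2.resize(s[100:320,0:160],(400,550));b=cv2.resize(t[230:390,500:640],(400,457))
cv2.imwrite("pics/c1.png",np.hstack([a,cv2.copyMakeBorder(b,0,93,0,0,0)]))
```

```text
(no output)
```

View pics/c1.png

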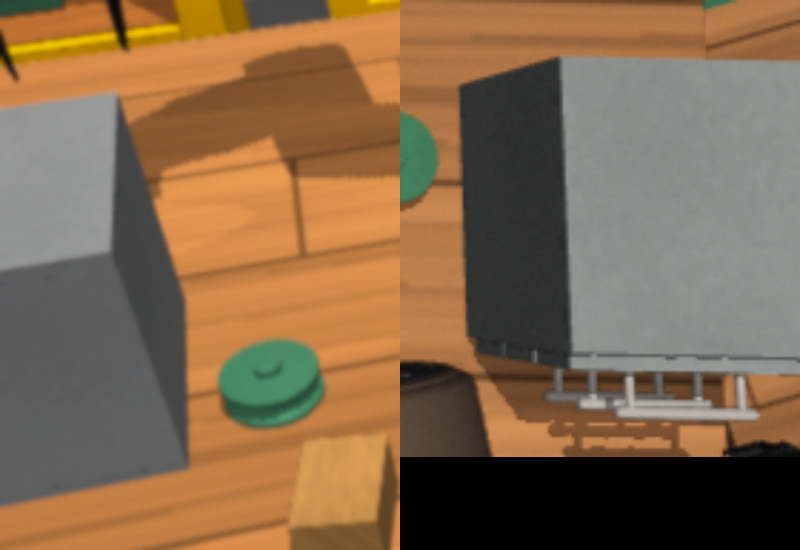

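The cabinet is about 210 mm high and covers x 250–535, y below -553. I'll rise above it and then cross to the hoist.

{"op": "step_arm", "data": {
  "plan": [
    [[0,0,-40,0,1],[0,0,-80,0,1],[0,0,-120,0,1],[33,-24,-120,0,1],[66,-48,-120,0,1],[99,-72,-120,0,0],[132,-96,-120,0,-1],[165,-120,-120,0,-1]]
  ]
}}

```text
t: 0.77
eef_pos: [296.1, -439.8, 334.5]
tcp_rot: [-3.141, 0.0, 0.273]
ft_force: [1.4, -0.3, 0.6]
opening: 0.842
grip_force: 0.0
```

{"op": "step_arm", "data": {
  "plan": [
    [[382,-272,0,0,-1],[382,-272,0,0,-1],[382,-272,0,0,-1],[382,-272,0,0,-1],[382,-272,0,0,-1],[382,-272,0,0,-1],[382,-272,0,0,-1],[382,-272,0,0,-1]]
  ]
}}

```text
t: 1.43
eef_pos: [505.4, -180.0, 334.6]
tcp_rot: [3.142, 0.0, 0.274]
ft_force: [-0.1, -1.3, 0.1]
opening: 0.283
grip_force: 0.0
```

{"op": "step_arm", "data": {
  "plan": [
    [[110,-77,60,0,-1],[110,-77,60,0,-1],[110,-77,60,0,-1],[110,-77,60,0,-1],[110,-77,60,0,-1],[110,-77,60,0,-1]]
  ]
}}

```text
t: 1.93
eef_pos: [589.7, -77.3, 273.6]
tcp_rot: [-3.141, 0.002, 0.276]
ft_force: [-0.2, 0.1, 0.1]
opening: 0.005
grip_force: 0.0
```

Run:
```python
from h import *
s=env.state();c=env.get_calibration("wrist");im=env.read_camera("wrist");cv2.imwrite("pics/w1.png",im)
np.savez("w1.npz",K=c["K"],E=c["extrinsics"]);print(s["eef_pos"],s["tcp_rot"],proj(c,np.array([576,-76,84.])))
```

```text
[589.67784623 -77.25241372 273.60857437] [-3.14078099e+00  1.85427694e-03  2.75805436e-01] [321.13005531 222.45019123]
```

View pics/w1.png

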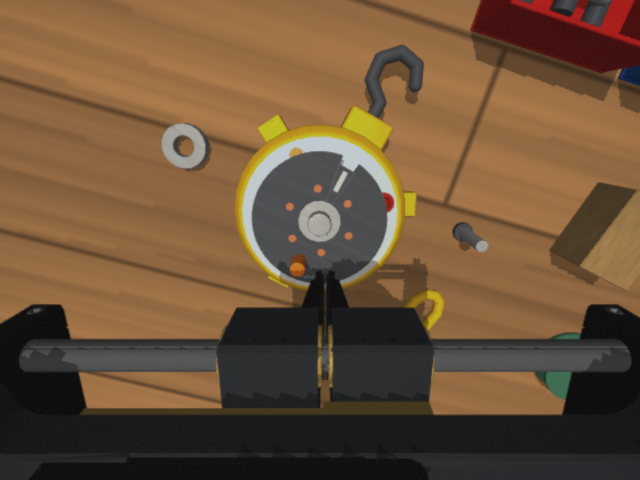

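The wrist view shows the disc centre at about (319,221), the post at (298,266), the red pin at (388,202), the brass plug at (296,154) and the notch at (352,163).

```bash
cat > meas.py <<'E'
from h import *
def meas(im,c,zd=84.,ce0=None,roi=(225,110,430,310)):
    hsv=cv2.cvtColor(im,cv2.COLOR_BGR2HSV); out={}
    for nm,lo,hi,z in(("red",(0,190,70),(3,255,255),70),("brass",(14,80,120),(24,200,255),64),("or",(5,200,90),(16,255,255),zd+28),("white",(0,0,150),(180,50,255),zd+2.5),("stripe",(0,0,200),(180,40,255),zd)):
        print(nm,[(A,ce.round(1),list(bb),ray(c,ce,z)[:2].round(1)) for A,ce,bb in blobs(im,lo,hi,roi,12)])
E
python3 - <<'E'
from meas import *
d=np.load("w1.npz");c=dict(K=d["K"],extrinsics=d["E"]);im=cv2.imread("pics/w1.png")
meas(im,c)
# white face outer + disc outline on plane by radial edges about approx centre
A=np.array([576,-76.])
for z,rlo,rhi,name in((84,60,80,"disc"),(64,74,92,"face")):
    pts=[]
    g=im.astype(float).sum(2)
    for a in np.arange(0,2*np.pi,.05):
        rs=np.arange(rlo,rhi,.5);uv=np.array([proj(c,np.r_[A+r*np.array([np.cos(a),np.sin(a)]),z]) for r in rs])
        v=cv2.remap(im[:,:,0],uv[:,0].astype('f4'),uv[:,1].astype('f4'),1).astype(float).ravel()
        if uv[:,1].max()>270: continue
        dv=np.diff(v)*(1 if name=="disc" else -1);k=dv.argmax()
        if dv[k]>8: pts.append(A+rs[k]*np.array([np.cos(a),np.sin(a)]))
    P=np.array(pts)
    from scipy.optimize import least_squares
    r=least_squares(lambda p:np.hypot(*(P-p[:2]).T)-p[2],[*A,rlo+8],loss="soft_l1",f_scale=.5)
    print(name,len(P),r.x.round(2),np.median(abs(r.fun)))
E
```

```text
red [(np.int32(85), array([388.5, 201.2]), [np.int32(159), np.int32(84), np.int32(9), np.int32(17)], array([ 614.1, -139.2]))]
brass [(np.int32(6131), array([256.6, 189.7]), [np.int32(0), np.int32(0), np.int32(125), np.int32(193)], array([587.1,  -1.4])), (np.int32(5157), array([411.1, 180.9]), [np.int32(144), np.int32(0), np.int32(61), np.int32(180)], array([ 640.3, -156.6])), (np.int32(80), array([295., 152.]), [np.int32(65), np.int32(38), np.int32(12), np.int32(10)], array([636.1, -31.1])), (np.int32(70), array([360.7, 275.1]), [np.int32(116), np.int32(151), np.int32(40), np.int32(25)], array([ 523.2, -137.3])), (np.int32(36), array([391.1, 270.5]), [np.int32(153), np.int32(160), np.int32(26), np.int32(2)], array([ 538. , -168.9])), (np.int32(51), array([292.8, 282.6]), [np.int32(54), np.int32(166), np.int32(29), np.int32(12)], array([493.2, -64.9])), (np.int32(347), array([393.3, 286.7]), [np.int32(152), np.int32(169), np.int32(27), np.int32(22)], array([ 519.6, -177.9])), (np.int32(627), array([246.4, 301.1]), [np.int32(0), np.int32(180), np.int32(65), np.int32(20)], array([455.
[... 291 characters left out ...]
([317.4, 182.4]), [np.int32(17), np.int32(27), np.int32(155), np.int32(139)], array([615.4, -61.3])), (np.int32(103), array([340., 181.]), [np.int32(109), np.int32(61), np.int32(13), np.int32(21)], array([622.7, -82.5])), (np.int32(1159), array([318.7, 221. ]), [np.int32(74), np.int32(91), np.int32(41), np.int32(40)], array([577.4, -73. ]))]
stripe [(np.int32(2637), array([308.9, 172.2]), [np.int32(18), np.int32(27), np.int32(152), np.int32(138)], array([622.4, -50.5])), (np.int32(279), array([388.1, 232.7]), [np.int32(150), np.int32(95), np.int32(22), np.int32(56)], array([ 584.2, -146.3]))]
disc 92 [577.46 -73.4   69.8 ] 0.2500910140862942
face 92 [576.92 -73.51  83.99] 0.17262290692034554
```

{"op": "step_arm", "data": {
  "plan": [
    [[-20,-1,20,-7,-1],[-40,-2,50,-14,-1],[-67,-2,80,-21,-1],[-67,-2,110,-28,-1],[-67,-2,124,-35,-1],[-67,-2,124,-42,-1],[-67,-2,124,-49,-1],[-67,-2,124,-56,-1]]
  ]
}}

```text
t: 2.65
eef_pos: [524.2, -95.7, 151.2]
tcp_rot: [3.141, 0.0, 1.255]
ft_force: [-0.7, 0.2, 0.6]
opening: 0.01
grip_force: 0.0
```

{"op": "step_arm", "data": {
  "plan": [
    [[0,0,0,-6.5,-1],[0,0,0,-6.5,-1],[0,0,0,-6.5,-1]]
  ]
}}

```text
t: 2.9
eef_pos: [524.4, -95.3, 151.3]
tcp_rot: [3.14, 0.0, 1.36]
ft_force: [-0.9, 0.1, 0.3]
opening: 0.008
grip_force: 0.0
```

Run:
```python
from h import *
from scipy.spatial.transform import Rotation as Ro
s=env.state();p=s["eef_pos"];T=Ro.from_euler("xyz",s["tcp_rot"]).as_matrix();y0=s["tcp_rot"][2];print(p,y0)
A=np.array([577.3,-73.4])
def row(th,off,z):
    t=np.array([np.sin(th),-np.cos(th)]);q=np.r_[A+48*np.array([np.cos(th),np.sin(th)])-off*t,z]
    return (T.T@(q-p)).round(1),np.degrees(y0-np.arctan2(t[1],t[0])).round(1)
for th,off,z in((2.94,30,92),(2.94,18,92),(2.8,18,92),(2.7,18,92),(2.6,18,92),(2.5,18,92),(2.4,18,92),(2.3,18,92),(2.2,18,92),(2.12,18,92),(2.077,18,92)):print(th,off,*row(th,off,z))
```

```text
[524.43136882 -95.29855106 151.33467976] 1.3597278610357186
2.94 30 [ 2.1 -0.7 59.3] -0.5
2.94 18 [14.1 -0.8 59.3] -0.5
2.8 18 [20.9 -2.9 59.3] 7.5
2.7 18 [25.9 -3.8 59.3] 13.2
2.6 18 [31.1 -4.2 59.3] 18.9
2.5 18 [36.2 -4.1 59.3] 24.7
2.4 18 [41.3 -3.5 59.3] 30.4
2.3 18 [46.3 -2.3 59.3] 36.1
2.2 18 [51.1 -0.7 59.3] 41.9
2.12 18 [54.9  0.9 59.3] 46.4
2.077 18 [56.8  1.9 59.3] 48.9
```

{"op": "step_arm", "data": {
  "plan": [
    [[1,-1,25,0,-1],[1,-1,45,0,-1],[1,-1,59,0,-1],[1,-1,59,0,-1],[7,-1,59,0,-1],[11,-1,59,0,-1]]
  ]
}}

```text
t: 3.4
eef_pos: [526.3, -83.4, 92.6]
tcp_rot: [3.14, 0.0, 1.362]
ft_force: [-0.8, -3.2, -0.0]
opening: 0.002
grip_force: 1.8
```

Run:
```python
from h import *
s=env.state();print(s["eef_pos"],s["tcp_rot"])
cv2.imwrite("pics/w2.png",env.read_camera("wrist"))
```

```text
[526.3306461  -83.35976307  92.58818176] [3.14039670e+00 1.53937516e-04 1.36222304e+00]
```

View pics/w2.png

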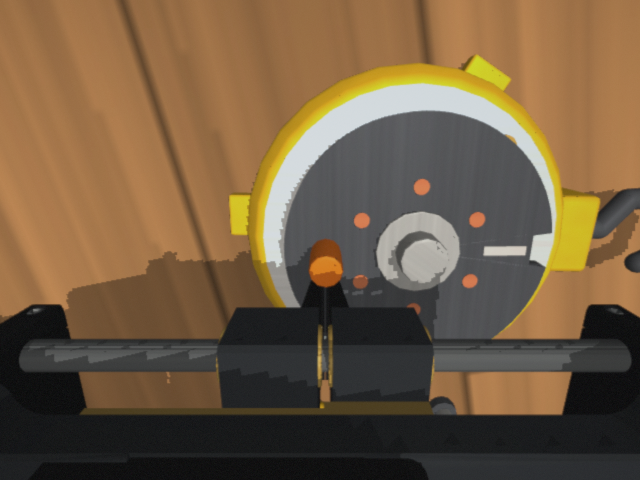

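The fingertip is touching the post at (325,265), with about 3 N of contact and no tilt. Now I'll push it round along the arc.

{"op": "step_arm", "data": {
  "plan": [
    [[4,-1,0,4,-1],[8,-2,0,8,-1],[13,-3.3,0,13,-1],[18,-3.8,0,19,-1],[23.5,-4,0,25,-1],[28.5,-3.5,0,30,-1],[33.5,-2.5,0,36,-1],[33.5,-2.5,0,36,-1]]
  ]
}}

```text
t: 4.12
eef_pos: [531.0, -49.6, 92.7]
tcp_rot: [3.14, -0.001, 0.732]
ft_force: [-0.3, -0.3, 0.2]
opening: 0.005
grip_force: 0.0
```

```bash
cat > look.py <<'E'
from h import *
from scipy.spatial.transform import Rotation as Ro
s=env.state();c=env.get_calibration("wrist");im=env.read_camera("wrist")
p=s["eef_pos"];y0=s["tcp_rot"][2];T=Ro.from_euler("xyz",s["tcp_rot"]).as_matrix();print(p,y0,s["ft_force"])
A=np.array([577.3,-73.4])
def show(zd=84.):
    # stripe: bright pixels at radius 34..54 on disc top ; post from tcp
    H=[]
    for a in np.arange(-2.2,.6,.01):
        v=[]
        for r in np.arange(36,54,2):
            u,w=proj(c,np.r_[A+r*np.array([np.cos(a),np.sin(a)]),zd]);u,w=int(round(u)),int(round(w))
            v.append(im[w,u].min() if 0<=u<640 and 0<=w<290 else 0)
        H.append(np.mean(v))
    H=np.array(H);a=np.arange(-2.2,.6,.01);k=H>.6*H.max();print("stripe",(a[k]*H[k]).sum()/H[k].sum(),k.sum(),H.max())
    for A_,ce,bb in blobs(im,(0,190,70),(3,255,255),(0,0,640,300),20):
        q=ray(c,ce,70)[:2]-A;print("red",A_,ce.round(),np.hypot(*q).round(1),np.arctan2(q[1],q[0]).round(3))
E
python3 - <<'E'
from look import *
show()
E
```

```text
[530.97932207 -49.55854211  92.69076429] 0.7315210916994781 [-0.34247752 -0.26795181  0.18281784]
stripe -0.8938220414124309 12 186.33333333333334
red 116 [537. 262.] 73.2 -0.992
```

```bash
cat >> look.py <<'E'
def row(th,off,z):
    t=np.array([np.sin(th),-np.cos(th)]);q=np.r_[A+48*np.array([np.cos(th),np.sin(th)])-off*t,z]
    return th,off,(T.T@(q-p)).round(1),np.degrees(y0-np.arctan2(t[1],t[0])).round(1)
E
python3 - <<'E'
from look import *
for a in((2.25,19,92),(2.2,19,92),(2.16,19,92),(2.12,19,92)):print(*row(*a))
E
```

```text
[530.73797057 -49.73730145  92.52976627] 0.7380862213815322 [ 0.15185259 -0.02333648 -0.16617493]
2.25 19 [ 2.4 -0.2  0.5] 3.4
2.2 19 [ 4.9 -0.9  0.5] 6.2
2.16 19 [ 6.9 -1.5  0.5] 8.5
2.12 19 [ 8.9 -1.9  0.5] 10.8
```

{"op": "step_arm", "data": {
  "plan": [
    [[2.5,-0.2,0,3,-1],[4,-0.6,0,5,-1],[5,-0.9,0,6.5,-1],[6,-1.2,0,7.5,-1],[7,-1.5,0,8.5,-1],[8,-1.7,0,9.5,-1],[9,-1.9,0,11,-1],[9,-1.9,0,11,-1]]
  ]
}}

```text
t: 4.88
eef_pos: [535.7, -42.6, 91.7]
tcp_rot: [3.142, 0.0, 0.544]
ft_force: [-2.7, -0.2, 1.5]
opening: 0.005
grip_force: 1.1
```

Run:
```python
from look import *
show(); x=proj(c,np.r_[A+70*np.array([np.cos(-1.05),np.sin(-1.05)]),74]).astype(int);print(x)
cv2.imwrite("pics/w3.png",im);a=max(0,x[1]-60);b=min(max(0,x[0]-80),480)
cv2.imwrite("pics/w3c.png",cv2.resize(im[a:a+120,b:b+160],None,fx=5,fy=5,interpolation=cv2.INTER_CUBIC));print(a,b)
```

```text
[535.70041942 -42.55854151  91.71068336] 0.5437217942682517 [-2.74119026 -0.18789052  1.54829131]
stripe -1.044714073790521 14 184.88888888888889
red 314 [541. 248.] 73.5 -1.074
[539 247]
187 459
```

View pics/w3c.png

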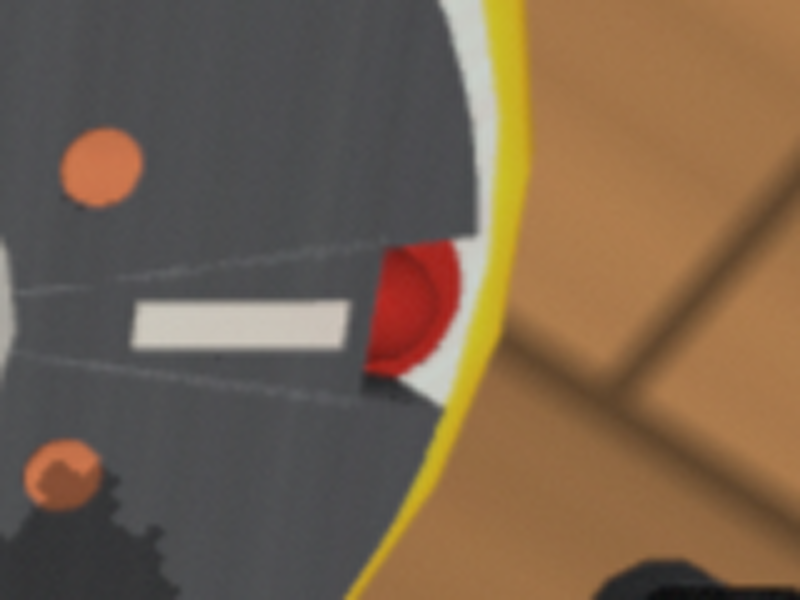

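The crop shows the notch mostly over the red pin, with the notch edges at crop rows 240 and 400. I'll compute the pin's angle from the painted spot's edge on the z=64 plane.

```bash
python3 - <<'E'
from look import *
from scipy.optimize import least_squares
def w(x,y,z): return ray(c,(459+(x+.5)/5-.5,187+(y+.5)/5-.5),z)[:2]-A
P=np.array([w(*q,64) for q in((457,248),(460,285),(453,320),(440,345),(415,368))])
r=least_squares(lambda p:np.hypot(*(P-p).T)-11.5,[34,-61]);print("spot",r.x,np.hypot(*r.x),np.arctan2(r.x[1],r.x[0]),r.fun.round(2))
for n,q in(("notch top",(430,240)),("notch bot",(405,390))):
    v=w(*q,84);print(n,v,np.hypot(*v),np.arctan2(v[1],v[0]))
E
python3 - <<'E'
from look import *
for th in (2.10,2.08,2.06):
  for off in(18,):print(*row(th,off,92))
print(row(np.pi-1.045,18,92),row(np.pi-1.045,19,92))
E
```

```text
[535.7079778  -42.60671385  91.67990718] 0.5451876308560162 [-2.08572282 -0.6366973   1.52796899]
spot [ 33.10112568 -63.16561792] 71.31325128497825 -1.088104489279365 [ 0.22 -0.24 -0.1   0.14  0.05]
notch top [ 41.1176405  -51.25742618] 65.71136962534594 -0.8947280233487573
notch bot [ 27.01573879 -60.06511605] 65.86097713285258 -1.1481302020355035
[535.70793673 -42.63437005  91.66072172] 0.5454147812233976 [-2.73931454  0.03236949  1.81147626]
2.1 18 [ 2.4 -0.4 -0.3] 0.9
2.08 18 [ 3.3 -0.7 -0.3] 2.1
2.06 18 [ 4.3 -1.1 -0.3] 3.2
(2.096592653589793, 18, array([ 2.5, -0.5, -0.3]), np.float64(1.1)) (2.096592653589793, 19, array([ 1.5, -0.5, -0.3]), np.float64(1.1))
```

{"op": "step_arm", "data": {
  "plan": [
    [[0.6,-0.1,0,0.5,-1],[1.2,-0.3,0,1,-1],[1.8,-0.5,0,2,-1],[1.8,-0.5,0,2,-1]]
  ]
}}

```text
t: 5.37
eef_pos: [537.0, -41.2, 91.6]
tcp_rot: [3.142, 0.0, 0.508]
ft_force: [-2.1, -1.2, 1.3]
opening: 0.006
grip_force: 1.2
```

Run:
```python
from look import *
show();cv2.imwrite("pics/w4.png",im);cv2.imwrite("pics/w4c.png",cv2.resize(im[187:307,459:619],None,fx=5,fy=5,interpolation=cv2.INTER_CUBIC))
```

```text
[536.9874683  -41.17574878  91.59988259] 0.5080423832261891 [-2.08770411 -1.16855389  1.29318586]
stripe -1.0797943188058752 13 185.22222222222223
red 276 [541. 246.] 73.5 -1.094
```

View pics/w4c.png

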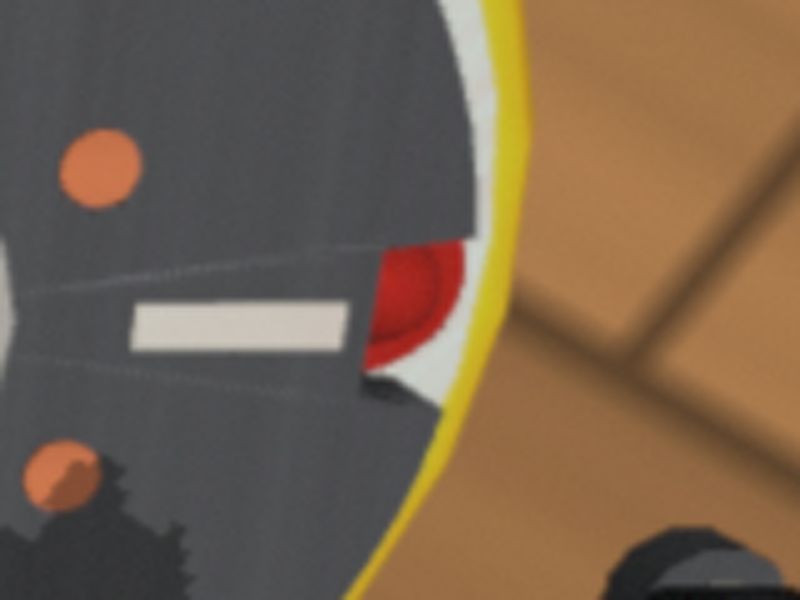

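Stripe is at -1.08 and the pin at about -1.07, and after allowing for parallax the notch is over the pin. I'll back off, rise, centre on the shaft, open and turn the fingers so they straddle it.

{"op": "step_arm", "data": {
  "plan": [
    [[-6,0,0,0,-1],[-12,0,0,0,-1],[-12,0,-30,0,-1],[-12,0,-65,0,-1],[0,24,-75,-7,-1],[19.5,47.5,-75,-14,0.6],[19.5,47.5,-75,-21,0.6],[19.5,47.5,-75,-28,0.6]]
  ]
}}

```text
t: 6.08
eef_pos: [577.9, -74.2, 166.6]
tcp_rot: [3.14, -0.0, 1.003]
ft_force: [-0.3, 0.0, -0.5]
opening: 0.158
grip_force: 0.0
```

{"op": "step_arm", "data": {
  "plan": [
    [[0,0,0,-7,0.6],[0,0,0,-14,0.6],[0,0,0,-21,0.6],[0,0,0,-28,0.6],[0,0,0,-35,0.6],[0,0,0,-42,0.6],[0,0,0,-49,0.6],[0,0,0,-56,0.6]]
  ]
}}

```text
t: 6.75
eef_pos: [576.9, -73.6, 166.6]
tcp_rot: [3.141, 0.0, 1.981]
ft_force: [0.5, 0.4, 0.1]
opening: 0.717
grip_force: 0.0
```

{"op": "step_arm", "data": {
  "plan": [
    [[0,0,0,-5,0.6],[0,0,0,-5,0.6],[0,0,0,-5,0.6]]
  ]
}}

```text
t: 7.0
eef_pos: [577.0, -73.5, 166.6]
tcp_rot: [3.141, 0.0, 2.06]
ft_force: [0.5, 0.4, -0.2]
opening: 0.794
grip_force: 0.0
```

Run:
```python
from look import *
show();print(T.T@(np.r_[A,0]-p),s["opening"],s["joints"]);cv2.imwrite("pics/w5.png",im)
```

```text
[576.97673037 -73.45060957 166.59922517] 2.05964115858471 [ 0.47915044  0.40096024 -0.20446768]
stripe -0.38698718930234083 133 90.0
[-6.94043128e-02  2.74045095e-01  1.66599307e+02] 0.7938152307896522 [-2.40153582e-01  4.82244600e-01  1.72230562e+00 -3.52836583e-05
  9.36734334e-01 -7.28977539e-01]
```

View pics/w5.png

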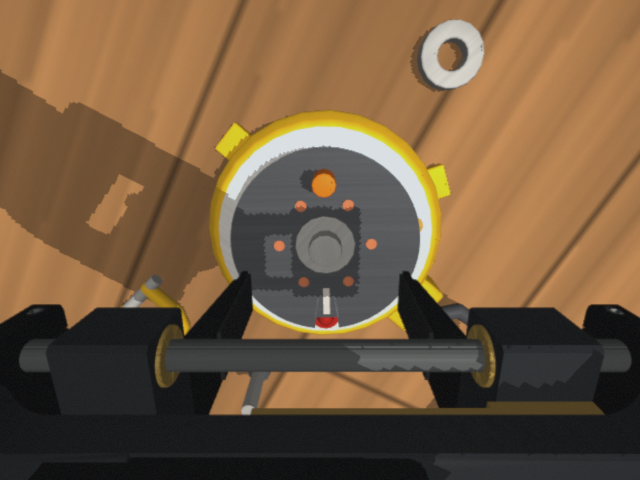

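The view shows the post at (324,185), and the red pin centred in the notch at (326,322). The fingers straddle the shaft at (325,245). I'll descend and press.

{"op": "step_arm", "data": {
  "plan": [
    [[0,0,35,0,0.6],[0,0,65,0,0.6],[0,0,78,0,0.6],[0,0,80,0,0.6],[0,0,82,0,0.6],[0,0,83,0,0.6],[0,0,84,0,0.6],[0,0,85,0,0.6]]
  ]
}}

```text
t: 7.72
eef_pos: [577.7, -73.4, 82.9]
tcp_rot: [3.14, 0.001, 2.062]
ft_force: [-0.7, -0.1, 5.7]
opening: 0.8
grip_force: 2.9
```

{"op": "step_arm", "data": {
  "plan": [
    [[0,0,1,0,0.6],[0,0,2,0,0.6],[0,0,3,0,0.6],[0,0,4,0,0.6],[0,0,5,0,0.6],[0,0,6,0,0.6],[0,0,6,0,0.6]]
  ]
}}

```text
t: 8.3
eef_pos: [577.7, -73.4, 76.8]
tcp_rot: [3.14, 0.001, 2.062]
ft_force: [-0.0, -0.0, 3.2]
opening: 0.805
grip_force: 1.8
```

{"op": "step_arm", "data": {
  "plan": [
    [[0,0,1,0,0.6],[0,0,2,0,0.6],[0,0,2.5,0,0.6],[0,0,3,0,0.6],[0,0,3.5,0,0.6],[0,0,3.5,0,0.6]]
  ]
}}

```text
t: 8.8
eef_pos: [577.7, -73.4, 74.0]
tcp_rot: [3.14, 0.002, 2.063]
ft_force: [-4.6, 0.3, 14.1]
opening: 0.8
grip_force: 7.2
```

{"op": "step_arm", "data": {
  "plan": [
    [[0,0,0.5,0,0.6],[0,0,1,0,0.6],[0,0,1,0,0.6]]
  ]
}}

```text
t: 9.05
eef_pos: [577.7, -73.4, 73.9]
tcp_rot: [3.14, 0.002, 2.063]
ft_force: [-7.1, 0.4, 23.5]
opening: 0.798
grip_force: 11.9
```

The disc has stopped firmly at 73.9 mm, which is home. I'll rise straight off.

{"op": "step_arm", "data": {
  "plan": [
    [[0,0,-3,0,0.6],[0,0,-10,0,0.6],[0,0,-40,0,0.6],[0,0,-80,0,0.6],[0,0,-120,0,0.6],[0,0,-140,0,0.6],[0,0,-140,0,0.6]]
  ]
}}

```text
t: 9.63
eef_pos: [578.8, -73.5, 216.6]
tcp_rot: [3.135, 0.006, 2.063]
ft_force: [0.2, -0.9, -0.6]
opening: 0.797
grip_force: 0.0
```

Run:
```python
from look import *
from scipy.optimize import least_squares
cv2.imwrite("pics/w6.png",im)
pts=[]
for a in np.arange(0,2*np.pi,.05):
    rs=np.arange(58,80,.5);uv=np.array([proj(c,np.r_[A+r*np.array([np.cos(a),np.sin(a)]),74]) for r in rs])
    if uv[:,1].max()>265 : continue
    v=cv2.remap(im[:,:,0],uv[:,0].astype('f4'),uv[:,1].astype('f4'),1).astype(float).ravel()
    dv=np.diff(v);k=dv.argmax()
    if dv[k]>8: pts.append(A+rs[k]*np.array([np.cos(a),np.sin(a)]))
P=np.array(pts);r=least_squares(lambda p:np.hypot(*(P-p[:2]).T)-p[2],[*A,68],loss="soft_l1",f_scale=.5);print(len(P),r.x)
cv2.imwrite("pics/w6c.png",cv2.resize(im[120:320,200:450],None,fx=3,fy=3,interpolation=cv2.INTER_CUBIC))
```

```text
[578.78848054 -73.52652396 216.63053136] 2.0627045739259064 [ 0.24923878 -0.87664115 -0.57142428]
85 [576.84815782 -73.72836542  69.88933846]
```

View pics/w6c.png

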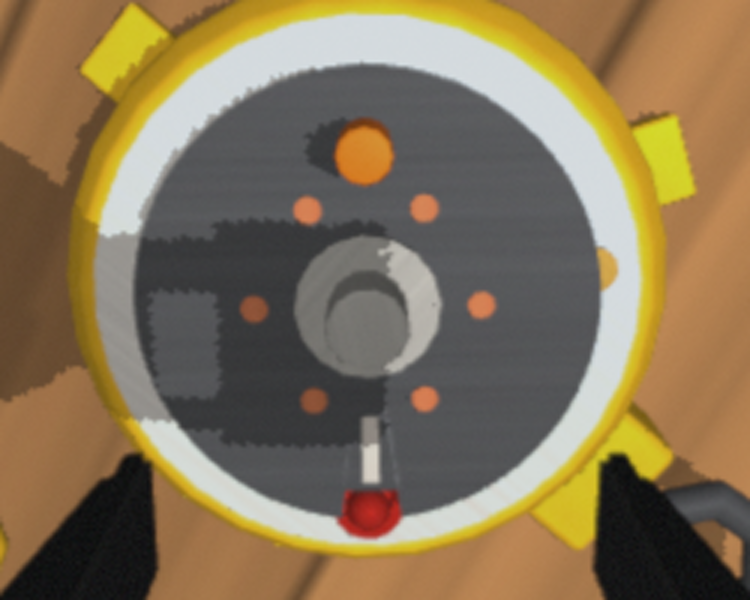

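The disc is home: at z=74 its outline fits a 69.9 mm radius centred on the axis. The pin at (370,510) sits centred in the notch, and the robot is clear.

```bash
python3 -c "
from cell import env
print(env.job_done())"
```

```text
the job is handed in; nothing more can be done
None
```

The disc was turned until its notch was over the red pin, pressed fully home on the hoist (its top at 74 mm), and left with the arm clear; the job is handed in.

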